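# Press the rinsed syringes home and set the clogged one aside

## Robot

A 6-joint arm with a two-finger parallel gripper is mounted at the origin on a cart in front of the work surface, level with it; the furniture and walls round the work are solid. World frame = base frame: x ahead of the robot, y to its left, z up, the work surface at z = 0. Lengths are in mm, angles in rad, forces in N, time in s.
With the tool pointing down it reaches from about 300 to 775 mm from the base axis. Payload 14.6 kg.
Tool frame: the origin (TCP) lies midway between the tips of the shut fingers; the grasp point (between the pads) lies 19 mm behind it (manip.tcp_to_grasp is the distance from the TCP to the grasp point, in mm); z points along the fingers, x is the direction in which the jaws open and shut, and the axes are right-handed (so a half turn about z gives the same grasp; the last joint's range is limited). The gripper opens to 94 mm and grips with 3 to 60 N. Pads are 16 mm wide; open, the fingers measure 119 mm over their backs; the gripper's body (75 mm by 177 mm) begins 78 mm behind the grasp point.
Start: joints at [1.144, 0.3, 1.521, -0, 1.321, -0.067], TCP at [193.645, 514.773, 183.246] pointing down, gripper open.
Joint ranges: [-3.03, 3.03], [-0.79, 2.21], [0.23, 2.52], [-1.04, 4.18], [0, 3.07], [-2.55, 2.55]. Speed limits (rad/s): [2.22, 2.22, 2.57, 3.14, 3.14, 3.14].

## Interface

Orientations are given as [roll, pitch, yaw] about the fixed x, y, z axes, in that order (R = Rz(yaw) Ry(pitch) Rx(roll)).
In Python, from cell import manip gives the robot as it stands.
- The arm moves only by the tool arm_command, never from a script. Its argument "steps" is a list of rows, each a list of 3 entries, a list of its own where there are three numbers: the opening, from 0 (shut) to 1 (fully open), then the shift along the tool's x, y, z in cm, then the turn about the tool's z in rad. A call has 1 to 5 rows; each row shifts and turns the commanded pose from where the row before left it, along the tool's axes as they then stand; what a row does not reach is not made up. A row lasts 1/12 s, in which the tool goes at most 41.7 mm and 7.16 degrees, less where a joint would pass 70% of its speed; a pose out of reach is approached as far as the arm can. A call with a gripper value outside its range is refused whole. The fingers move at their own pace and stop on an object; "force" is the grip in N (left out, the last holds). Time passes only in rows, so rows that do not move let the fingers close. It gives the time, the measured TCP pose, the force and the opening at its end, in the units of the state.
- manip.read_state(): the state, without advancing time (a new reading comes with each control period).
- manip.camera(name): name is "scene" or "top"; returns (picture, depth): 384x512x3 uint8, red, green, blue; 384x512 float32, mm along the optical axis (not along the pixel's ray), 0 where there is no reading.
- manip.calibration(name): a dict with "fx", "fy", "cx", "cy" (pixels), "distortion" ([k1, k2, p1, p2, k3] as OpenCV has them; the pictures are not rectified), "R" (3x3) and "t" (3): a world point X has camera coordinates R X + t. Camera axes: x right, y down, z forward; pixel columns grow to the right and rows downward; lengths in mm; the calibration is good to about 2 mm. A picture is of the moment at which its call begins. calibration takes no time and is no camera call.
- manip.sign_off(): hands the job in, once; it reports no verdict.
The state is a dict: "clock": time; "joints": joint angles; "qd": joint speeds; "effort": joint torques, N m; "eef_pos": TCP position; "eef_rot": TCP orientation; "wrist_force": force on the tool from outside, world axes, zero at the start; "moment": the same for the moment, N m; "finger_gap": finger opening in mm.
Only numpy, scipy, OpenCV 4.12 (cv2) and the standard library are available. Lean on these libraries where they do the work, as an engineer would, in place of code of your own. Each camera call takes 0.05 s, during which the arm holds its last target.

## Task

Three rinsed syringes stand in the draining rack with their plungers drawn out; one may still have cured residue in its barrel. Press each plunger gently down until it is fully home and leave that syringe standing in the rack, but if the resistance climbs before it is home, stop there and do not force it: take that syringe by its barrel and lower it tip first into the beaker for rewashing. Leave the beaker standing and disturb nothing else.

Things in the scene. Friction and masses are not known exactly. Their poses are not given: they have to be found in the camera images.
- rack: Fixed grey draining rack, 210 x 62 mm, 55 mm high, origin under its centre; its long side is y, with three wells at y = -65, 0 and +65 mm. The upper guide plate's top is 50 mm above the worktop (holes 28.5 mm); the barrels stand on the lower plate, 16 mm above the worktop, tips through it.
- syringe1: Opaque white syringe standing tip down in the rack, 45 g. Origin on its axis at mid-barrel, 64 mm above the worktop in the rack; z up. Barrel 26 mm across, 48 mm down and up from the origin; tip 6 mm across, 12 mm long below it. Finger flange at the barrel's top: 2.5 mm thick, 48 mm along y (wings), 25 mm along x: grip the barrel below it, closing along x. All three look alike; any may be clogged.
- syringe2: Second syringe: as syringe1.
- syringe3: Third syringe: as syringe1.
- plunger1 (a joint): How far syringe1's piston is in (m): 0 fully out, 0.032 fully home; starts at 0 to 0.004. Even drag of 2 to 4.5 N, differing between syringes; stays where left. A stop ends the stroke; the stem gives 1 mm per 4 N in its rubber piston. In the clogged syringe (one each time) residue adds 3.5 N per mm past a point 10 to 18 mm in and pushes back a little. Over 18 N is forcing it.
- plunger2 (a joint): How far syringe2's piston is in (m): 0 fully out, 0.032 fully home; starts at 0 to 0.004. Behaves as told for plunger1.
- plunger3 (a joint): How far syringe3's piston is in (m): 0 fully out, 0.032 fully home; starts at 0 to 0.004. Behaves as told for plunger1.
- plate1 (a point): Centre of the top face of syringe1's thumb plate, where to press: a disc 21 mm across, 3 mm thick, on a rod 15 mm across. It lies 89 mm above the mid-barrel origin with the plunger fully out, 57 mm when home.
- plate2 (a point): Centre of the top face of syringe2's thumb plate, where to press: a disc 21 mm across, 3 mm thick, on a rod 15 mm across. It lies 89 mm above the mid-barrel origin with the plunger fully out, 57 mm when home.
- plate3 (a point): Centre of the top face of syringe3's thumb plate, where to press: a disc 21 mm across, 3 mm thick, on a rod 15 mm across. It lies 89 mm above the mid-barrel origin with the plunger fully out, 57 mm when home.
- beaker: Clear loose 100 ml beaker, 55 mm across, 70 mm high, floor 3 mm thick, inside about 44 mm across; origin at the centre of its underside, z up. It stands on the worktop either to the left or to the right of the rack.
- microscope2: Fixed microscope behind and to the left of the rack; origin under its centre, front towards the robot. Its base, 226 mm deep and 172 mm wide, and the stage over it, 160 mm wide and 170 mm high, reach 115 mm in front of the origin; the head is about 0.4 m high. Keep the gripper and wrist clear of it.
- slide_box: Bystander: closed box of slides, 69 x 100 x 33 mm, origin under its centre; stands on the other side of the rack from the beaker.
- objective_case: Bystander: round screw case, 37 mm across and 58 mm high, origin under its centre, behind the rack.
- forceps: Bystander: steel forceps 127 mm long (along its y), 14 mm wide and 9 mm high, lying left of the rack; origin under its middle.
- petri8: Bystander: covered culture dish 55 mm across and 12 mm high behind the rack, origin under its centre.
There are look-alikes about, which are no part of the job. What is shaped like the syringe2 but pink or yellow is not meant.

How it is judged (in metres and radians):
At the end, for the whole second after the job is handed in: Clogged syringe tip down in the beaker, at rest (mid-barrel within 25 mm of the axis, 40-78 mm above the underside), plunger left 7 to 28.5 mm in; the other two upright in the rack within 10 mm of their start, plungers at least 29.5 of 32 mm in; beaker upright (0.1 rad) ((((value of joint plunger1 between 0.007 and 0.0285 m and horizontal distance between syringe1 and beaker below 0.025 m and z of syringe1 in the frame of beaker between 0.04 and 0.078 m and angle between syringe1's own z axis and vertical below 0.6 rad and linear speed of syringe1 below 0.02 m/s) and (value of joint plunger2 above 0.0295 m and angle between syringe2's own z axis and vertical below 0.12 rad and distance of syringe2 from where it was at the start of the episode below 0.01 m) and (value of joint plunger3 above 0.0295 m and angle between syringe3's own z axis and vertical below 0.12 rad and distance of syringe3 from where it was at the start of the episode below 0.01 m)) or ((value of joint plunger2 between 0.007 and 0.0285 m and horizontal distance between syringe2 and beaker below 0.025 m and z of syringe2 in the frame of beaker between 0.04 and 0.078 m and angle between syringe2's own z axis and vertical below 0.6 rad and linear speed of syringe2 below 0.02 m/s) and (value of joint plunger1 above 0.0295 m and angle between syringe1's own z axis and vertical below 0.12 rad and distance of syringe1 from where it was at the start of the episode below 0.01 m) and (value of joint plunger3 above 0.0295 m and angle between syringe3's own z axis and vertical below 0.12 rad and distance of syringe3 from where it was at the start of the episode below 0.01 m)) or ((value of joint plunger3 between 0.007 and 0.0285 m and horizontal distance between syringe3 and beaker below 0.025 m and z of syringe3 in the frame of beaker between 0.04 and 0.078 m and angle between syringe3's own z axis and vertical below 0.6 rad and linear speed of syringe3 below 0.02 m/s) and (value of joint plunger1 above 0.0295 m and angle between syringe1's own z axis and vertical below 0.12 rad and distance of syringe1 from where it was at the start of the episode below 0.01 m) and (value of joint plunger2 above 0.0295 m and angle between syringe2's own z axis and vertical below 0.12 rad and distance of syringe2 from where it was at the start of the episode below 0.01 m))) and angle between beaker's own z axis and vertical below 0.1 rad); the robot touches nothing.
It fails at once if a plunger is loaded with more than 18 N (contact force between any of the fingers, the arm and plunger1 above 18 N or contact force between any of the fingers, the arm and plunger2 above 18 N or contact force between any of the fingers, the arm and plunger3 above 18 N).
It fails at once if a syringe is dropped (falls free at over 0.8 m/s, that is from more than 30 mm) ((linear speed of syringe1 above 0.8 m/s and contact force between each of the arm, the fingers and syringe1 below 0.05 N) or (linear speed of syringe2 above 0.8 m/s and contact force between each of the arm, the fingers and syringe2 below 0.05 N) or (linear speed of syringe3 above 0.8 m/s and contact force between each of the arm, the fingers and syringe3 below 0.05 N)).
It fails at once if the beaker is tipped, or shoved more than 40 mm (angle between beaker's own z axis and vertical above 0.35 rad or distance of beaker from where it was at the start of the episode above 0.04 m).
It fails at once if the slide box, objective case, forceps or culture dish is shifted by more than 15 mm (distance of any of slide_box, objective_case, forceps, petri8 from where it was at the start of the episode above 0.015 m).
It also fails if it takes over 64 s, if anything falls off the work surface, if the arm or the gripper's body presses on something with over 40 N, if the wrist force passes 120 N, or if a joint passes its speed limit or range.

## Working session

There is one attempt and no reset: what is moved stays moved. The work goes in short steps, Python scripts to look and compute and a tool call to move; the robot and the scene stay as the last step left them, time stands still between calls to the robot, and variables do not carry over. Pictures are saved under pics/ and viewed, and the job is handed in when it is done.

Besides the shell and the picture viewer there is one more tool, called after "Call:" as name([rows], argument=value, ...), one row to a line, values as JSON. arm_command: Moves the arm, as the interface text tells. Its arguments: {"type":"object","properties":{"steps":{"type":"array","items":{"type":"array"}},"force":{"type":"number"}},"required":["steps"]}

```bash
mkdir -p pics; ls; python3 - <<'E'
from cell import manip
import cv2
for n in("scene","top"):
    p,d=manip.camera(n); cv2.imwrite(f"pics/{n}0.png",p[:,:,::-1])
    c=manip.calibration(n); print(n,c)
print(manip.read_state(), manip.tcp_to_grasp)
E
```

```text
pics
scene {'fx': 465.6375249407883, 'fy': 465.6375249407883, 'cx': 253.47066255611202, 'cy': 188.01090971248152, 'distortion': array([-0.05994335,  0.        ,  0.        ,  0.        ,  0.        ]), 'R': array([[ 0.65175069, -0.75827388, -0.01554847],
       [-0.44571292, -0.36635054, -0.81677859],
       [ 0.61364568,  0.53926617, -0.57674169]]), 't': array([-369.07237547,  329.42360904,  934.14559897])}
top {'fx': 346.5841872079763, 'fy': 346.5841872079763, 'cx': 253.8936213889054, 'cy': 199.7048388586481, 'distortion': array([-0.03250938,  0.        ,  0.        ,  0.        ,  0.        ]), 'R': array([[-0.02976968, -0.99955525,  0.00175377],
       [-0.98877853,  0.02919166, -0.14650893],
       [ 0.14639258, -0.00609561, -0.98920779]]), 't': array([ -37.60074524,  554.44177955, 1074.38338937])}
{'clock': 0.1, 'joints': array([ 1.14439440e+00,  3.00410996e-01,  1.52154418e+00,  2.19636120e-05,
        1.32070474e+00, -6.66235414e-02]), 'qd': array([-0.00124071, -0.00161559, -0.00114137,  0.00150279, -0.00044132,
       -0.00198593]), 'effort': array([ 1.26858620e-03, -5.32639253e+01, -3.53279471e+01,  7.09134433e-02,
        2.34668230e-02, -2.74412173e-05]), 'eef_pos': array([193.53335731, 514.53533391, 182.73492167]), 'eef_rot': array([-3.14150037e+00,  1.06348546e-03,  1.21101254e+00]), 'wrist_force': array([ 0.00067354,  0.55208464, -0.66852991]), 'moment': array([-0.0359583 ,  0.00406216, -0.04334682]), 'finger_gap': 94.20942942197168} 18.8
```

View pics/scene0.png

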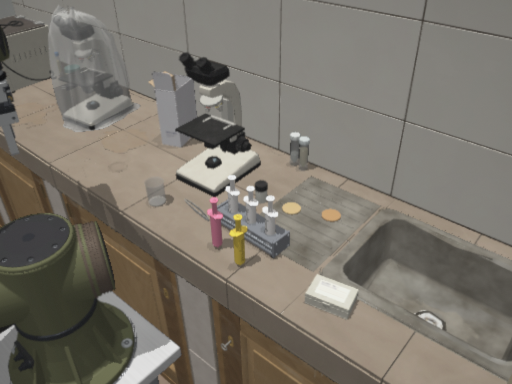

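View pics/top0.png

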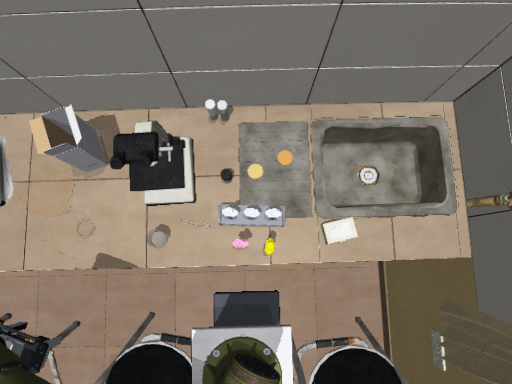

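The scene shows the rack with three white syringes at about (250,215), and the pink (216,225) and yellow (238,245) look-alikes in front of it. The beaker is at (156,192), left of the rack. The top view shows the plates around (231,212), (252,212) and (273,213), and the beaker at (158,239). I'll zoom in next.

```bash
cat > h.py <<'E'
import numpy as np, cv2
from cell import manip
C={n:manip.calibration(n) for n in("scene","top")}
def K(c): return np.array([[c['fx'],0,c['cx']],[0,c['fy'],c['cy']],[0,0,1]])
def ray(n,uv):
    c=C[n]; q=cv2.undistortPoints(np.array([[uv]],float),K(c),c['distortion'])[0,0]
    d=c['R'].T@np.array([q[0],q[1],1]); o=-c['R'].T@c['t']; return o,d
def onz(n,uv,z):
    o,d=ray(n,uv); return o+d*(z-o[2])/d[2]
def proj(n,X):
    c=C[n]; p,_=cv2.projectPoints(np.array(X,float).reshape(-1,1,3),cv2.Rodrigues(c['R'])[0],c['t'],K(c),c['distortion']); return p[:,0]
def two(uvs,uvt):
    o1,d1=ray("scene",uvs);o2,d2=ray("top",uvt)
    s=np.linalg.lstsq(np.stack([d1,-d2],1),o2-o1,rcond=None)[0]
    a=o1+d1*s[0];b=o2+d2*s[1]; return (a+b)/2,np.linalg.norm(a-b)
E
python3 - <<'E'
import cv2
t=cv2.imread("pics/top0.png");s=cv2.imread("pics/scene0.png")
cv2.imwrite("pics/tc.png",cv2.resize(t[190:265,145:295],None,fx=5,fy=5,interpolation=2))
cv2.imwrite("pics/sc.png",cv2.resize(s[165:275,140:300],None,fx=5,fy=5,interpolation=2))
E
```

```text
(no output)
```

View pics/tc.png

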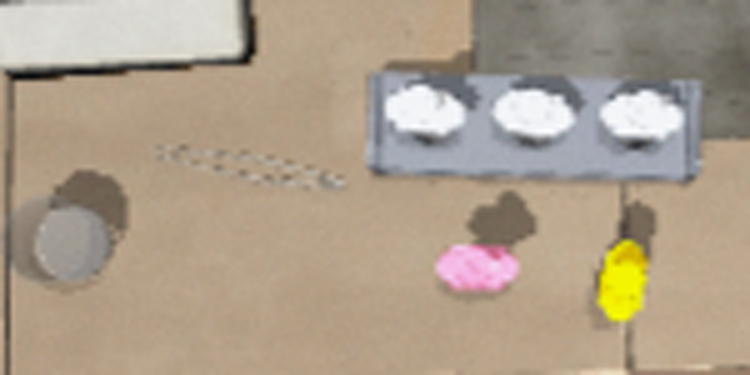

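View pics/sc.png

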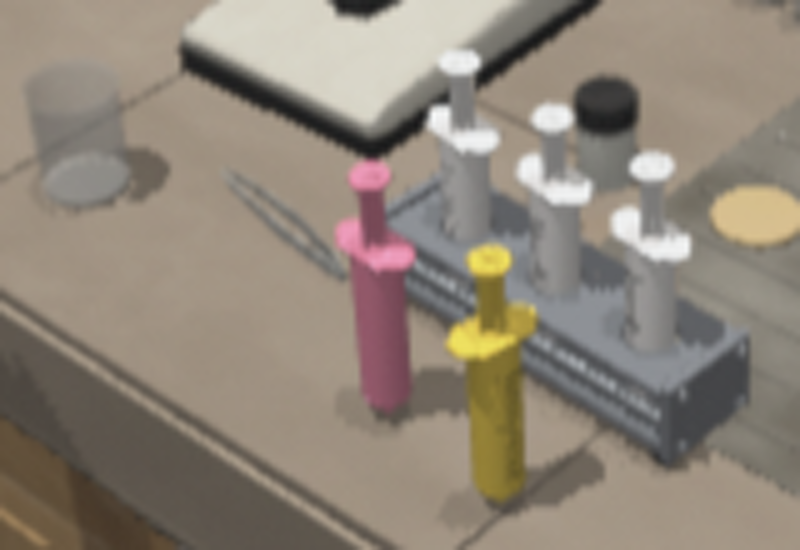

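```bash
python3 - <<'E'
from h import *
tc=lambda x,y:(x/5+145-.4,y/5+190-.4)
sc=lambda x,y:(x/5+140-.4,y/5+165-.4)
print("rack corners")
for p in[(372,73),(702,82),(697,182),(366,172)]: print(onz("top",tc(*p),55).round(1))
print("flange centre z=112")
for p in[(424,110),(533,113),(641,115)]: print(onz("top",tc(*p),112).round(1))
print("plates scene z=150,153")
for p in[(460,63),(552,118),(653,164)]: print(onz("scene",sc(*p),150).round(1),onz("scene",sc(*p),153).round(1))
print("beaker base")
print("scene",onz("scene",sc(85,180),0).round(1), "top rim70?",onz("top",tc(46,240),70).round(1),"floor",onz("top",tc(72,243),3).round(1))
print("scene rim",onz("scene",sc(76,90),70).round(1))
print("pink/yellow")
for p in[(370,172),(489,260)]: print(onz("scene",sc(*p),137).round(1))
for p in[(385,408),(500,495)]: print(onz("scene",sc(*p),0).round(1))
print("forceps",[onz("top",tc(*p),5).round(0) for p in[(160,152),(342,183)]])
print("micro",[onz("top",tc(*p),20).round(0) for p in[(248,60),(10,72)]])
p,d=manip.camera("scene")
# colour mask of white plates
hsv=cv2.cvtColor(p,cv2.COLOR_RGB2HSV)
c=C["scene"]
for q in[(460,63),(552,118),(653,164)]:
    u,v=sc(*q);u=round(u);v=round(v);D=d[v,u]; o,r=ray("scene",(u,v)); print("depth",(o+r*D).round(1))
E
```

```text
rack corners
[539.9  57.1  55. ]
[ 527.9 -151.9   55. ]
[ 464.7 -146.    55. ]
[477.1  61.8  55. ]
flange centre z=112
[508.7  20.8 112. ]
[505.  -44.4 112. ]
[ 501.9 -109.   112. ]
plates scene z=150,153
[508.8  20.  150. ] [505.6  16.9 153. ]
[502.  -47.2 150. ] [498.8 -50.1 153. ]
[ 503.9 -108.7  150. ] [ 500.7 -111.3  153. ]
beaker base
scene [441.1 262.9   0. ] top rim70? [439.5 258.9  70. ] floor [440.2 260.9   3. ]
scene rim [437.7 251.9  70. ]
pink/yellow
[426.2   3.1 137. ]
[412.8 -86.4 137. ]
[413.2  -7.8   0. ]
[404.3 -94.7   0. ]
forceps [array([498., 203.,   5.]), array([474.,  83.,   5.])]
micro [array([556., 142.,  20.]), array([552., 298.,  20.])]
depth [511.4  21.2 148.7]
depth [504.2 -45.3 148.5]
depth [ 503.5 -108.5  151.3]
```

```bash
cat >> h.py <<'E'
from scipy.spatial.transform import Rotation as Rn
S={1:(507,20.3),2:(503.2,-44.6),3:(500,-109.3)}
YAW=-0.0585
def go(x,y,z,yaw=YAW):
    s=manip.read_state(); R=Rn.from_euler('xyz',s['eef_rot']).as_matrix()
    d=R.T@(np.array([x,y,z])-s['eef_pos'])/10
    cy=np.arctan2(R[1,0],R[0,0])
    print("t",round(s['clock'],2),"tcp",s['eef_pos'].round(1),"rot",s['eef_rot'].round(3),"F",s['wrist_force'].round(1),"shift cm",d.round(2),"turn",round(float(cy-yaw),3))
E
```

Call:
arm_command([
  [0, [0, 0, 0], 0.12],
  [0, [0, 0, 0], 0.12],
  [0, [0, 0, 0], 0.12],
  [0, [0, 0, 0], 0.12],
  [0, [0, 0, 0], 0.12],
], force=20)

```text
clock: 0.57
eef_pos: [193.6, 514.6, 183.0]
eef_rot: [3.141, 0.0, 0.605]
wrist_force: [0.2, -0.0, -0.4]
finger_gap: 63.8
```

Call:
arm_command([
  [0, [0, 0, 0], 0.12],
  [0, [0, 0, 0], 0.12],
  [0, [0, 0, 0], 0.12],
  [0, [0, 0, 0], 0.12],
  [0, [0, 0, 0], 0.12],
])

```text
clock: 0.98
eef_pos: [193.6, 514.7, 183.0]
eef_rot: [3.141, 0.0, 0.005]
wrist_force: [-0.2, 0.3, 0.5]
finger_gap: 30.8
```

```bash
python3 -c "
from h import *
go(*S[1],172)"
```

```text
t 0.98 tcp [193.6 514.7 183. ] rot [3.141 0.    0.005] F [-0.2  0.3  0.5] shift cm [31.09 49.59  1.11] turn 0.064
```

Call:
arm_command([
  [0, [1.55, 2.48, 0], 0],
  [0, [1.55, 2.48, 0], 0],
  [0, [1.55, 2.48, 0], 0],
  [0, [1.55, 2.48, 0], 0],
  [0, [1.55, 2.48, 0], 0],
])

```text
clock: 1.4
eef_pos: [272.9, 390.3, 183.1]
eef_rot: [3.141, 0.0, 0.011]
wrist_force: [-0.1, -0.2, 0.7]
finger_gap: 0.5
```

Call:
arm_command([
  [0, [1.55, 2.48, 0], 0],
  [0, [1.55, 2.48, 0], 0],
  [0, [1.55, 2.48, 0], 0],
  [0, [1.55, 2.48, 0], 0],
  [0, [1.55, 2.48, 0], 0],
])

```text
clock: 1.82
eef_pos: [351.8, 267.1, 183.2]
eef_rot: [3.141, 0.0, 0.011]
wrist_force: [-0.1, 0.3, 0.0]
finger_gap: 0.2
```

Call:
arm_command([
  [0, [1.55, 2.48, 0], 0],
  [0, [1.55, 2.48, 0], 0],
  [0, [1.55, 2.48, 0], 0],
  [0, [1.55, 2.48, 0], 0],
  [0, [1.55, 2.48, 0], 0],
])

```text
clock: 2.23
eef_pos: [430.7, 144.0, 183.2]
eef_rot: [-3.142, 0.0, 0.011]
wrist_force: [-1.0, 0.3, 0.1]
finger_gap: 0.9
```

Call:
arm_command([
  [0, [1.55, 2.48, 0], 0],
  [0, [1.55, 2.48, 0], 0],
  [0, [1.55, 2.48, 0], 0],
  [0, [1.55, 2.48, 0], 0],
  [0, [0, 0, 0], 0.064],
])

```text
clock: 2.65
eef_pos: [494.9, 43.4, 182.8]
eef_rot: [3.141, 0.0, -0.055]
wrist_force: [-0.0, -0.3, -0.1]
finger_gap: 0.2
```

```bash
python3 -c "
from h import *
go(*S[1],160)"
```

```text
t 2.65 tcp [494.9  43.4 182.8] rot [ 3.141  0.    -0.055] F [-0.  -0.3 -0.1] shift cm [1.34 2.24 2.28] turn 0.004
```

Call:
arm_command([
  [0, [0.67, 1.1, 0], 0],
  [0, [0.67, 1.1, 0], 0],
  [0, [0, 0, 1], 0],
  [0, [0, 0, 1], 0],
  [0, [0, 0, 0], 0],
])

```text
clock: 3.07
eef_pos: [504.3, 24.5, 160.6]
eef_rot: [3.142, 0.004, -0.052]
wrist_force: [0.7, -0.1, -0.2]
finger_gap: 0.7
```

```bash
python3 - <<'E'
from h import *
go(*S[1],153)
for n in("scene","top"):
    p,d=manip.camera(n)
    a=p[165:275,140:300] if n=="scene" else p[150:265,145:305]
    cv2.imwrite(f"pics/{n}1.png",cv2.resize(a[:,:,::-1],None,fx=5,fy=5,interpolation=2))
E
```

```text
t 3.07 tcp [504.3  24.5 160.6] rot [ 3.142  0.004 -0.052] F [ 0.7 -0.1 -0.2] shift cm [0.3  0.4  0.76] turn 0.006
```

View pics/scene1.png

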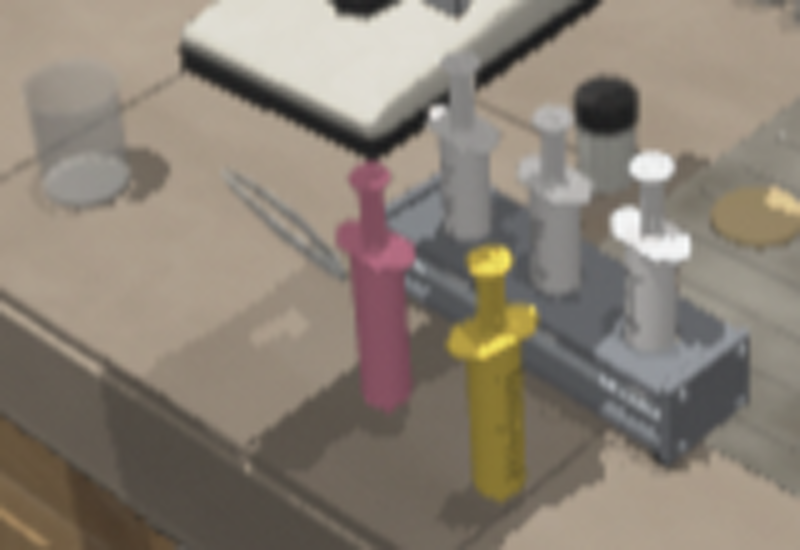

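```bash
python3 - <<'E'
from h import *
s=manip.read_state(); print(proj("scene",[s['eef_pos'],[507,20.3,153],[507,20.3,150]]), proj("top",[s['eef_pos'],[507,20.3,153]]))
p,d=manip.camera("scene")
cv2.imwrite("pics/s2.png",cv2.resize(p[100:230,160:290,::-1],None,fx=4.6,fy=4.6,interpolation=2))
E
```

```text
[[228.99609177 173.00525678]
 [230.98684708 176.46863219]
 [231.03852022 177.46089933]] [[226.86479374 210.93530122]
 [228.62388081 210.58460417]]
```

View pics/s2.png

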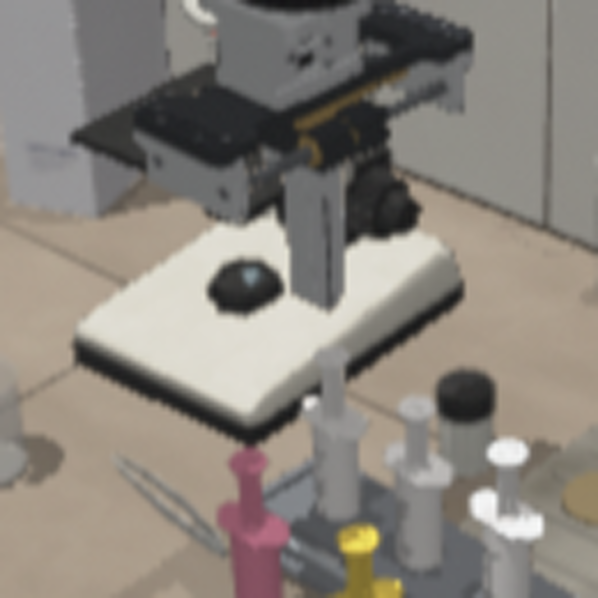

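View pics/top1.png

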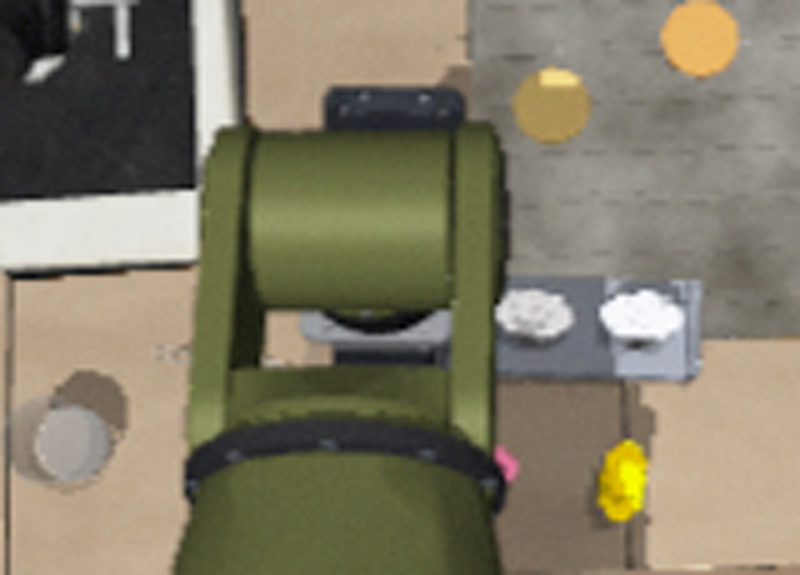

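```bash
python3 - <<'E'
from h import *
p,d=manip.camera("scene")
print(manip.read_state()['eef_pos'])
for u in (226,229,232):
  for v in range(152,184,2):
    o,r=ray("scene",(u,v)); print(u,v,(o+r*d[v,u]).round(0),p[v,u])
E
```

```text
[505.48663058  24.62725124 163.43779865]
226 152 [491.  17. 233.] [109 111 111]
226 154 [492.  18. 227.] [110 111 112]
226 156 [494.  21. 219.] [110 111 111]
226 158 [492.  19. 215.] [108 109 109]
226 160 [493.  20. 208.] [109 111 111]
226 162 [489.  17. 205.] [109 110 111]
226 164 [491.  19. 198.] [128 127 125]
226 166 [659. 189.  41.] [221 218 207]
226 168 [644. 174.  47.] [223 220 210]
226 170 [639. 170.  44.] [223 220 210]
226 172 [635. 167.  40.] [224 221 211]
226 174 [625. 157.  42.] [223 220 210]
226 176 [618. 151.  42.] [222 219 208]
226 178 [614. 147.  39.] [197 193 182]
226 180 [611. 145.  34.] [146 144 135]
226 182 [608. 141.  30.] [129 127 119]
229 152 [499.  15. 230.] [109 109 110]
229 154 [497.  13. 226.] [109 110 111]
229 156 [498.  14. 220.] [109 109 111]
229 158 [497.  14. 214.] [110 110 111]
229 160 [497.  15. 208.] [109 109 110]
229 162 [496.  13. 204.] [109 110 111]
229 164 [495.  13. 199.] [110 111 112]
229 166 [496.  15. 192.] [138 135 130]
229 168 [654. 172.  43.] [220 217 205]
229 170 [648. 167.  41.] [223 220 210]
229 172 [640. 159.  42.] [222 220 210]
229 174 [634. 154.  39.] [217 215 202]
229 176 [506.  26. 152.] [161 159 154]
229 178 [502.  23. 150.] [148 146 144]
229 180 [620. 141.  30.] [130 128 121]
229 182 [620. 141.  24.] [109 107 102]
232 152 [506.  12. 228.] [105 106 106]
232 154 [504.  10. 224.] [105 106 106]
232 156 [509.  15. 214.] [106 106 108]
232 158 [508.  14. 209.] [106 105 106]
232 160 [508.  15. 203.] [106 106 107]
232 162 [507.  14. 198.] [ 99  99 100]
232 164 [506.  14. 193.] [92 92 93]
232 166 [505.  13. 188.] [122 120 115]
232 168 [659. 164.  44.] [220 216 205]
232 170 [650. 156.  45.] [223 220 210]
232 172 [648. 154.  40.] [219 216 204]
232 174 [640. 147.  39.] [178 175 164]
232 176 [513.  22. 151.] [151 148 147]
232 178 [505.  15. 152.] [148 147 145]
232 180 [500.  10. 150.] [133 131 130]
232 182 [508.  19. 136.] [129 128 126]
```

Call:
arm_command([
  [0, [0.1, 0.2, 0.1], 0],
  [0, [0.05, 0.2, 0.2], 0],
  [0, [0, 0, 0.2], 0],
  [0, [0, 0, 0.2], 0],
  [0, [0, 0, 0], 0],
])

```text
clock: 3.68
eef_pos: [506.6, 20.1, 155.8]
eef_rot: [-3.142, 0.001, -0.053]
wrist_force: [-0.0, -0.5, -0.3]
finger_gap: 0.3
```

Call:
arm_command([
  [0, [0, 0, 0.15], 0],
  [0, [0, 0, 0.15], 0],
  [0, [0, 0, 0.15], 0],
  [0, [0, 0, 0], 0],
])

```text
clock: 4.02
eef_pos: [506.7, 20.1, 151.4]
eef_rot: [3.142, 0.0, -0.053]
wrist_force: [-0.4, -0.7, -0.1]
finger_gap: 0.7
```

```bash
python3 - <<'E'
from h import *
go(*S[1],150)
p,d=manip.camera("scene")
cv2.imwrite("pics/s3.png",cv2.resize(p[130:230,180:290,::-1],None,fx=5,fy=5,interpolation=2))
E
```

```text
t 4.02 tcp [506.7  20.1 151.4] rot [ 3.142  0.    -0.053] F [-0.4 -0.7 -0.1] shift cm [ 0.03 -0.02  0.14] turn 0.006
```

View pics/s3.png

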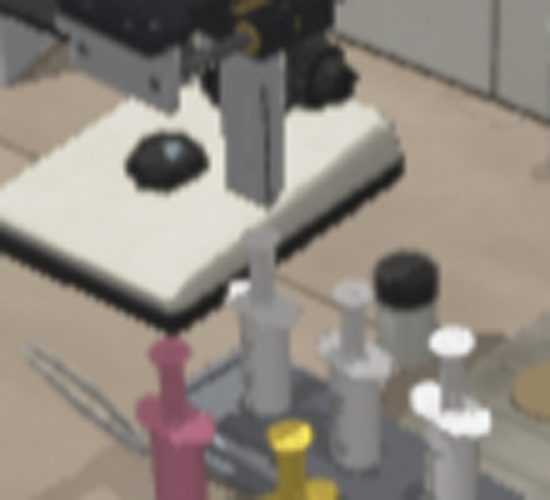

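Call:
arm_command([
  [0, [0, 0, 0.15], 0],
  [0, [0, 0, 0.15], 0],
  [0, [0, 0, 0.15], 0],
  [0, [0, 0, 0.1], 0],
  [0, [0, 0, 0], 0],
])

```text
clock: 4.48
eef_pos: [506.7, 20.1, 146.0]
eef_rot: [3.142, 0.0, -0.053]
wrist_force: [-0.2, -0.1, -0.2]
finger_gap: 0.3
```

```bash
python3 - <<'E'
from h import *
go(*S[1],150)
p,d=manip.camera("scene")
cv2.imwrite("pics/s4.png",cv2.resize(p[130:230,180:290,::-1],None,fx=5,fy=5,interpolation=2))
E
```

```text
t 4.48 tcp [506.7  20.1 146. ] rot [ 3.142  0.    -0.053] F [-0.2 -0.1 -0.2] shift cm [ 0.03 -0.02 -0.4 ] turn 0.006
```

View pics/s4.png

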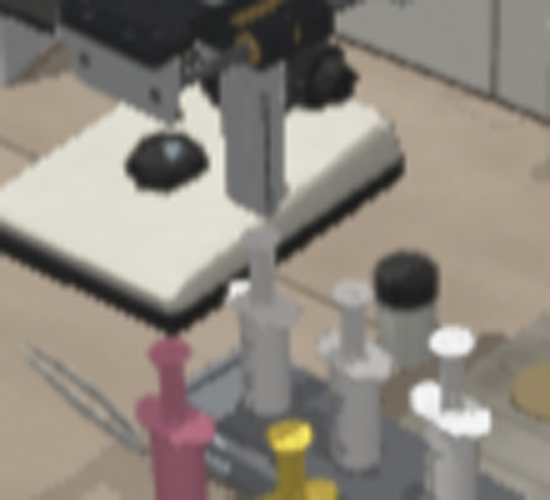

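Call:
arm_command([
  [0, [0, 0, 0.15], 0],
  [0, [0, 0, 0.15], 0],
  [0, [0, 0, 0.15], 0],
  [0, [0, 0, 0.15], 0],
])

```text
clock: 4.87
eef_pos: [506.8, 20.1, 140.0]
eef_rot: [3.142, 0.0, -0.053]
wrist_force: [0.2, -0.6, -0.1]
finger_gap: 0.6
```

Call:
arm_command([
  [0, [0, 0, 0.15], 0],
  [0, [0, 0, 0.15], 0],
  [0, [0, 0, 0.1], 0],
])

```text
clock: 5.12
eef_pos: [506.7, 20.1, 136.0]
eef_rot: [3.142, 0.0, -0.053]
wrist_force: [-0.7, -0.1, -0.3]
finger_gap: 0.4
```

Call:
arm_command([
  [0, [0, 0, 0.1], 0],
  [0, [0, 0, 0.1], 0],
  [0, [0, 0, 0.1], 0],
])

```text
clock: 5.37
eef_pos: [506.8, 20.1, 133.1]
eef_rot: [-3.142, -0.0, -0.053]
wrist_force: [-1.2, 0.1, -0.6]
finger_gap: 0.5
```

Call:
arm_command([
  [0, [0, 0, 0.1], 0],
  [0, [0, 0, 0.1], 0],
  [0, [0, 0, 0], 0],
])

```text
clock: 5.62
eef_pos: [506.7, 20.1, 131.0]
eef_rot: [3.142, 0.0, -0.053]
wrist_force: [0.1, -0.3, -0.2]
finger_gap: 0.3
```

```bash
python3 - <<'E'
from h import *
go(*S[1],150)
p,d=manip.camera("scene")
cv2.imwrite("pics/s5.png",cv2.resize(p[130:230,180:290,::-1],None,fx=5,fy=5,interpolation=2))
E
```

```text
t 5.62 tcp [506.7  20.1 131. ] rot [ 3.142  0.    -0.053] F [ 0.1 -0.3 -0.2] shift cm [ 0.03 -0.02 -1.9 ] turn 0.005
```

View pics/s5.png

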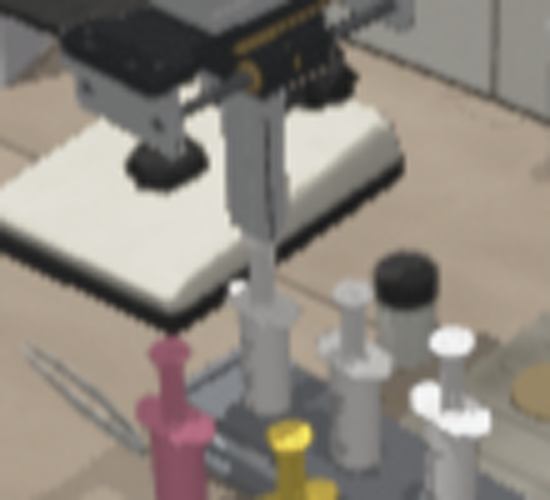

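Call:
arm_command([
  [0, [0, 0, 0.1], 0],
  [0, [0, 0, 0.1], 0],
  [0, [0, 0, 0.1], 0],
])

```text
clock: 5.92
eef_pos: [507.1, 20.1, 128.6]
eef_rot: [3.142, -0.001, -0.053]
wrist_force: [-0.4, -0.4, 4.2]
finger_gap: 0.6
```

Call:
arm_command([
  [0, [0, 0, 0.1], 0],
  [0, [0, 0, 0.1], 0],
  [0, [0, 0, 0.1], 0],
])

```text
clock: 6.17
eef_pos: [506.9, 20.1, 125.3]
eef_rot: [3.142, -0.0, -0.053]
wrist_force: [-0.2, -0.3, 5.7]
finger_gap: 0.4
```

Call:
arm_command([
  [0, [0, 0, 0.1], 0],
  [0, [0, 0, 0.1], 0],
  [0, [0, 0, 0.1], 0],
])

```text
clock: 6.42
eef_pos: [506.9, 20.1, 122.2]
eef_rot: [-3.142, -0.0, -0.053]
wrist_force: [0.5, -0.1, 4.6]
finger_gap: 0.1
```

Call:
arm_command([
  [0, [0, 0, 0.1], 0],
  [0, [0, 0, 0.1], 0],
  [0, [0, 0, 0.1], 0],
])

```text
clock: 6.67
eef_pos: [506.8, 20.1, 119.1]
eef_rot: [-3.142, -0.0, -0.053]
wrist_force: [-0.3, -0.5, 4.0]
finger_gap: 0.7
```

Call:
arm_command([
  [0, [0, 0, 0.1], 0],
  [0, [0, 0, 0.1], 0],
  [0, [0, 0, 0], 0],
])

```text
clock: 6.92
eef_pos: [506.7, 20.1, 117.0]
eef_rot: [-3.142, 0.0, -0.053]
wrist_force: [-0.4, -0.0, 3.9]
finger_gap: 0.2
```

Call:
arm_command([
  [0, [0, 0, 0.1], 0],
  [0, [0, 0, 0.1], 0],
  [0, [0, 0, 0.1], 0],
])

```text
clock: 7.17
eef_pos: [507.0, 20.1, 114.4]
eef_rot: [-3.142, -0.001, -0.053]
wrist_force: [0.0, -0.2, 8.4]
finger_gap: 0.2
```

Call:
arm_command([
  [0, [0, 0, 0.1], 0],
  [0, [0, 0, 0.1], 0],
])

```text
clock: 7.33
eef_pos: [507.2, 20.1, 112.7]
eef_rot: [3.142, -0.001, -0.053]
wrist_force: [-1.3, -0.7, 11.4]
finger_gap: 0.4
```

Call:
arm_command([
  [0, [0, 0, 0.1], 0],
  [0, [0, 0, 0.1], 0],
])

```text
clock: 7.5
eef_pos: [507.5, 20.0, 111.2]
eef_rot: [-3.142, -0.002, -0.053]
wrist_force: [-0.8, 0.3, 15.8]
finger_gap: 0.5
```

Call:
arm_command([
  [0, [0, 0, -0.8], 0],
  [0, [0, 0, -2], 0],
  [0, [0, 0, -2.5], 0],
])

```text
clock: 7.75
eef_pos: [505.7, 20.1, 162.3]
eef_rot: [3.141, 0.004, -0.053]
wrist_force: [0.4, 0.7, 0.1]
finger_gap: 0.3
```

```bash
python3 -c "
from h import *
go(*S[2],142)"
```

```text
t 7.75 tcp [505.7  20.1 162.3] rot [ 3.141  0.004 -0.053] F [0.4 0.7 0.1] shift cm [0.11 6.47 2.03] turn 0.006
```

Syringe 1 is the clogged one: the force climbed from 4 N to about 16 N some 18 mm in. I'll go to syringe 2 next. Contact comes about 20 mm lower than the stated TCP implies, so I rely on feel.

Call:
arm_command([
  [0, [0, 2.2, 0], 0],
  [0, [0, 2.2, 0], 0],
  [0, [0, 2.08, 0], 0.006],
  [0, [0, 0, 0.9], 0],
  [0, [0, 0, 0.9], 0],
])

```text
clock: 8.17
eef_pos: [503.2, -45.1, 144.5]
eef_rot: [-3.141, 0.0, -0.061]
wrist_force: [0.7, -0.6, 0.0]
finger_gap: 0.5
```

Call:
arm_command([
  [0, [0, 0, 0.6], 0],
  [0, [0, 0, 0], 0],
])

```text
clock: 8.33
eef_pos: [502.5, -43.7, 137.3]
eef_rot: [-3.141, 0.003, -0.058]
wrist_force: [-0.9, -1.0, 0.1]
finger_gap: 0.5
```

```bash
python3 - <<'E'
from h import *
go(*S[2],132)
p,d=manip.camera("scene")
cv2.imwrite("pics/s6.png",cv2.resize(p[130:240,180:290,::-1],None,fx=5,fy=5,interpolation=2))
E
```

```text
t 8.33 tcp [502.5 -43.7 137.3] rot [-3.141e+00  3.000e-03 -5.800e-02] F [-0.9 -1.   0.1] shift cm [0.07 0.08 0.53] turn 0.0
```

View pics/s6.png

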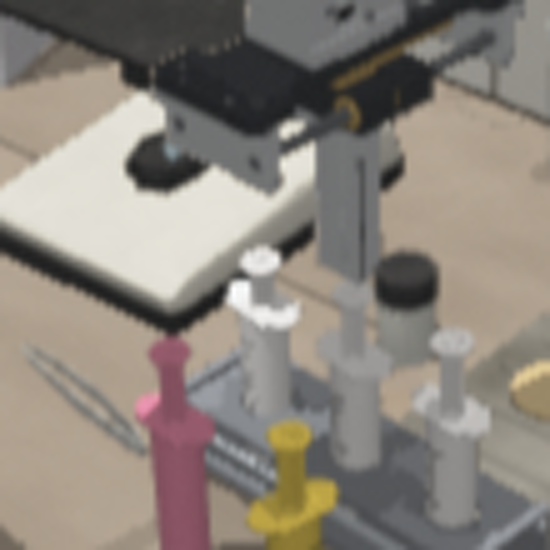

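Plunger 1 is partly in, with its plate at (262,260), and the fingers are just above plate 2 at (350,290). Now I press syringe 2.

Call:
arm_command([
  [0, [0, 0, 0.2], 0],
  [0, [0, 0, 0.2], 0],
  [0, [0, 0, 0.2], 0],
  [0, [0, 0, 0.2], 0],
  [0, [0, 0, 0.2], 0],
])

```text
clock: 8.8
eef_pos: [503.4, -44.5, 129.1]
eef_rot: [3.142, -0.0, -0.059]
wrist_force: [0.4, -0.2, -0.1]
finger_gap: 0.8
```

Call:
arm_command([
  [0, [0, 0, 0.2], 0],
  [0, [0, 0, 0.2], 0],
  [0, [0, 0, 0.15], 0],
])

```text
clock: 9.05
eef_pos: [503.5, -44.7, 123.8]
eef_rot: [3.142, -0.0, -0.059]
wrist_force: [-0.5, 0.5, 3.6]
finger_gap: 0.3
```

Call:
arm_command([
  [0, [0, 0, 0.15], 0],
  [0, [0, 0, 0.15], 0],
  [0, [0, 0, 0.15], 0],
])

```text
clock: 9.3
eef_pos: [503.5, -44.6, 119.2]
eef_rot: [3.142, -0.0, -0.059]
wrist_force: [-0.2, -0.5, 3.1]
finger_gap: 0.2
```

Call:
arm_command([
  [0, [0, 0, 0.15], 0],
  [0, [0, 0, 0.15], 0],
  [0, [0, 0, 0], 0],
])

```text
clock: 9.55
eef_pos: [503.3, -44.6, 115.9]
eef_rot: [-3.142, 0.0, -0.059]
wrist_force: [-0.3, 0.5, 1.6]
finger_gap: 0.4
```

Call:
arm_command([
  [0, [0, 0, 0.1], 0],
  [0, [0, 0, 0.1], 0],
  [0, [0, 0, 0], 0],
])

```text
clock: 9.8
eef_pos: [503.3, -44.6, 114.1]
eef_rot: [-3.142, 0.0, -0.059]
wrist_force: [0.3, -0.5, 1.8]
finger_gap: 0.4
```

Call:
arm_command([
  [0, [0, 0, 0.1], 0],
  [0, [0, 0, 0.1], 0],
  [0, [0, 0, 0.1], 0],
])

```text
clock: 10.05
eef_pos: [503.4, -44.6, 111.2]
eef_rot: [3.142, -0.0, -0.059]
wrist_force: [-0.4, -0.3, 3.2]
finger_gap: 0.5
```

Call:
arm_command([
  [0, [0, 0, 0.1], 0],
  [0, [0, 0, 0.1], 0],
])

```text
clock: 10.22
eef_pos: [503.4, -44.6, 109.2]
eef_rot: [3.142, -0.0, -0.059]
wrist_force: [0.0, 0.3, 2.6]
finger_gap: 0.4
```

Call:
arm_command([
  [0, [0, 0, 0.1], 0],
  [0, [0, 0, 0.1], 0],
  [0, [0, 0, 0.1], 0],
])

```text
clock: 10.47
eef_pos: [503.4, -44.6, 106.1]
eef_rot: [3.142, 0.0, -0.059]
wrist_force: [0.1, 0.4, 3.4]
finger_gap: 0.5
```

Call:
arm_command([
  [0, [0, 0, 0.1], 0],
  [0, [0, 0, 0.1], 0],
])

```text
clock: 10.63
eef_pos: [503.4, -44.6, 104.2]
eef_rot: [-3.142, -0.0, -0.059]
wrist_force: [0.6, -0.9, 2.4]
finger_gap: 0.5
```

Call:
arm_command([
  [0, [0, 0, 0.1], 0],
  [0, [0, 0, 0.1], 0],
])

```text
clock: 10.8
eef_pos: [503.4, -44.6, 102.2]
eef_rot: [-3.142, -0.0, -0.059]
wrist_force: [-0.2, -0.4, 2.7]
finger_gap: 0.3
```

Call:
arm_command([
  [0, [0, 0, 0.1], 0],
])

```text
clock: 10.88
eef_pos: [503.4, -44.6, 101.2]
eef_rot: [3.142, 0.0, -0.059]
wrist_force: [0.7, 0.7, 2.5]
finger_gap: 0.9
```

Call:
arm_command([
  [0, [0, 0, 0.1], 0],
  [0, [0, 0, 0.1], 0],
])

```text
clock: 11.05
eef_pos: [503.4, -44.6, 99.1]
eef_rot: [3.142, 0.0, -0.059]
wrist_force: [0.0, -0.3, 2.5]
finger_gap: 0.5
```

Call:
arm_command([
  [0, [0, 0, 0.1], 0],
])

```text
clock: 11.13
eef_pos: [503.4, -44.6, 98.1]
eef_rot: [3.142, 0.0, -0.059]
wrist_force: [0.3, 0.6, 3.8]
finger_gap: 0.5
```

Call:
arm_command([
  [0, [0, 0, 0.1], 0],
  [0, [0, 0, 0], 0],
])

```text
clock: 11.3
eef_pos: [503.5, -44.7, 97.4]
eef_rot: [3.142, -0.0, -0.059]
wrist_force: [-0.7, 0.2, 6.1]
finger_gap: 0.7
```

Call:
arm_command([
  [0, [0, 0, 0.1], 0],
])

```text
clock: 11.38
eef_pos: [503.7, -44.7, 96.7]
eef_rot: [3.141, -0.001, -0.059]
wrist_force: [-1.2, -0.8, 9.8]
finger_gap: 0.6
```

Call:
arm_command([
  [0, [0, 0, 0.0], 0],
  [0, [0, 0, -1], 0],
  [0, [0, 0, -2.2], 0],
  [0, [0, 0, -2.2], 0],
])

```text
clock: 11.72
eef_pos: [502.7, -44.5, 150.6]
eef_rot: [-3.141, 0.002, -0.059]
wrist_force: [-0.4, -0.2, -0.8]
finger_gap: 0.4
```

```bash
python3 - <<'E'
from h import *
go(*S[3],135)
p,d=manip.camera("scene")
cv2.imwrite("pics/s7.png",cv2.resize(p[130:240,180:290,::-1],None,fx=5,fy=5,interpolation=2))
E
```

```text
t 11.72 tcp [502.7 -44.5 150.6] rot [-3.141e+00  2.000e-03 -5.900e-02] F [-0.4 -0.2 -0.8] shift cm [0.11 6.48 1.56] turn -0.0
```

View pics/s7.png

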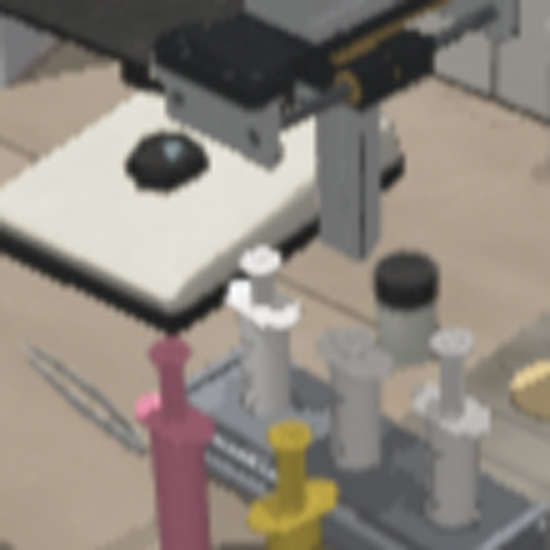

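Plunger 2 is home, with its plate down at the flange (352,345). Next is syringe 3, at (452,340).

Call:
arm_command([
  [0, [0, 2.2, 0], 0],
  [0, [0, 2.2, 0], 0],
  [0, [0, 2.08, 0], 0],
  [0, [0, 0, 0.8], 0],
  [0, [0, 0, 0.8], 0],
])

```text
clock: 12.18
eef_pos: [499.5, -109.8, 133.9]
eef_rot: [-3.142, -0.0, -0.061]
wrist_force: [-1.2, 0.5, 0.2]
finger_gap: 0.5
```

Call:
arm_command([
  [0, [0, 0, 0.1], 0],
  [0, [0, 0, 0.1], 0],
])

```text
clock: 12.35
eef_pos: [499.3, -108.5, 131.6]
eef_rot: [-3.141, 0.001, -0.058]
wrist_force: [0.3, 1.2, 0.1]
finger_gap: 0.7
```

```bash
python3 - <<'E'
from h import *
go(*S[3],132)
E
```

```text
t 12.35 tcp [ 499.3 -108.5  131.6] rot [-3.141e+00  1.000e-03 -5.800e-02] F [0.3 1.2 0.1] shift cm [ 0.08  0.08 -0.04] turn 0.0
```

Call:
arm_command([
  [0, [0, 0, 0.2], 0],
  [0, [0, 0, 0.2], 0],
  [0, [0, 0, 0.2], 0],
  [0, [0, 0, 0.15], 0],
])

```text
clock: 12.68
eef_pos: [499.7, -109.1, 124.8]
eef_rot: [3.142, -0.0, -0.059]
wrist_force: [0.2, -0.1, 1.9]
finger_gap: 0.6
```

Call:
arm_command([
  [0, [0, 0, 0.15], 0],
  [0, [0, 0, 0.15], 0],
  [0, [0, 0, 0.15], 0],
])

```text
clock: 12.93
eef_pos: [499.6, -109.3, 120.2]
eef_rot: [3.142, -0.0, -0.059]
wrist_force: [0.3, -0.1, 1.9]
finger_gap: 0.2
```

Call:
arm_command([
  [0, [0, 0, 0.15], 0],
  [0, [0, 0, 0.15], 0],
  [0, [0, 0, 0.15], 0],
])

```text
clock: 13.18
eef_pos: [499.6, -109.3, 115.6]
eef_rot: [3.142, -0.0, -0.059]
wrist_force: [0.4, 0.7, 0.8]
finger_gap: 0.6
```

Call:
arm_command([
  [0, [0, 0, 0.1], 0],
  [0, [0, 0, 0.1], 0],
  [0, [0, 0, 0.1], 0],
])

```text
clock: 13.43
eef_pos: [499.6, -109.3, 112.7]
eef_rot: [3.142, 0.0, -0.059]
wrist_force: [0.7, 0.4, 3.2]
finger_gap: 0.5
```

Call:
arm_command([
  [0, [0, 0, 0.1], 0],
  [0, [0, 0, 0.1], 0],
])

```text
clock: 13.6
eef_pos: [499.6, -109.3, 110.7]
eef_rot: [3.142, -0.0, -0.059]
wrist_force: [-0.3, -0.3, 2.7]
finger_gap: 0.7
```

Call:
arm_command([
  [0, [0, 0, 0.1], 0],
  [0, [0, 0, 0.1], 0],
  [0, [0, 0, 0.1], 0],
])

```text
clock: 13.85
eef_pos: [499.5, -109.3, 107.7]
eef_rot: [-3.142, 0.0, -0.059]
wrist_force: [-0.1, 0.3, 2.3]
finger_gap: 0.6
```

Call:
arm_command([
  [0, [0, 0, 0.1], 0],
  [0, [0, 0, 0.1], 0],
])

```text
clock: 14.02
eef_pos: [499.6, -109.3, 105.7]
eef_rot: [3.142, -0.0, -0.059]
wrist_force: [0.8, 0.9, 1.6]
finger_gap: 0.2
```

Call:
arm_command([
  [0, [0, 0, 0.1], 0],
  [0, [0, 0, 0.1], 0],
  [0, [0, 0, 0.1], 0],
])

```text
clock: 14.27
eef_pos: [499.5, -109.3, 102.6]
eef_rot: [3.142, 0.0, -0.059]
wrist_force: [-0.1, -0.2, 2.3]
finger_gap: 0.7
```

Call:
arm_command([
  [0, [0, 0, 0.1], 0],
  [0, [0, 0, 0.1], 0],
])

```text
clock: 14.43
eef_pos: [499.5, -109.3, 100.6]
eef_rot: [-3.142, 0.0, -0.059]
wrist_force: [0.3, 0.0, 2.2]
finger_gap: 0.5
```

Call:
arm_command([
  [0, [0, 0, 0.1], 0],
  [0, [0, 0, 0.1], 0],
])

```text
clock: 14.6
eef_pos: [499.6, -109.3, 98.6]
eef_rot: [3.142, 0.0, -0.059]
wrist_force: [0.1, -0.5, 1.8]
finger_gap: 0.5
```

Call:
arm_command([
  [0, [0, 0, 0.1], 0],
  [0, [0, 0, 0.0], 0],
])

```text
clock: 14.77
eef_pos: [499.7, -109.3, 97.8]
eef_rot: [3.142, -0.0, -0.059]
wrist_force: [-0.3, 0.4, 5.8]
finger_gap: 0.3
```

Call:
arm_command([
  [0, [0, 0, 0.1], 0],
  [0, [0, 0, 0.0], 0],
])

```text
clock: 14.93
eef_pos: [499.9, -109.4, 97.2]
eef_rot: [3.141, -0.001, -0.059]
wrist_force: [-0.5, 0.8, 6.5]
finger_gap: 1.0
```

Call:
arm_command([
  [0, [0, 0, 0.08], 0],
  [0, [0, 0, 0.0], 0],
])

```text
clock: 15.1
eef_pos: [500.1, -109.4, 96.6]
eef_rot: [3.141, -0.002, -0.059]
wrist_force: [-1.1, 0.3, 9.0]
finger_gap: 0.4
```

Call:
arm_command([
  [0.7, [0, 0, -1], 0],
  [0.7, [0, 0, -2.2], 0],
  [0.7, [0, 0, -2.2], 0],
  [0.7, [0, 0, -2], 0],
  [0.7, [0, 0, 0], 0],
])

```text
clock: 15.52
eef_pos: [500.9, -109.7, 173.9]
eef_rot: [3.14, -0.005, -0.059]
wrist_force: [0.2, 0.1, 1.4]
finger_gap: 30.4
```

```bash
python3 - <<'E'
from h import *
go(*S[1],150)
p,d=manip.camera("scene")
cv2.imwrite("pics/s8.png",cv2.resize(p[130:240,180:290,::-1],None,fx=5,fy=5,interpolation=2))
E
```

```text
t 15.52 tcp [ 500.9 -109.7  173.9] rot [ 3.14  -0.005 -0.059] F [0.2 0.1 1.4] shift cm [ -0.17 -13.02   2.37] turn -0.0
```

View pics/s8.png

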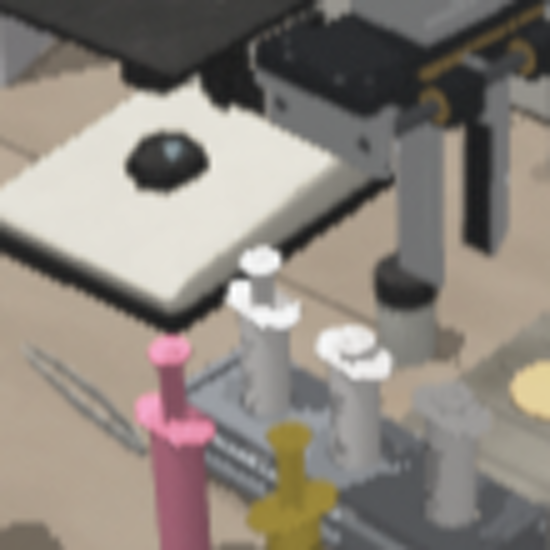

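Plungers 2 and 3 are both home. Plunger 1's plate (262,260) still stands above its flange (265,300). Before I grip, I'll check the height of the pink syringe and the underside of the gripper body.

```bash
python3 - <<'E'
from h import *
p,d=manip.camera("scene")
c=lambda x,y:(round(x/5+180),round(y/5+130))
for nm,q in dict(pinkplate=(170,348),pinkflange=(150,412),yel=(290,432),carr=(375,170),carr2=(290,120),fingtip=(420,275),fing=(415,200),s1plate=(260,258),tip2=(488,240)).items():
    u,v=c(*q); o,r=ray("scene",(u,v)); print(nm,(u,v),(o+r*d[v,u]).round(0))
print(manip.read_state()['eef_pos'],manip.read_state()['finger_gap'])
E
```

```text
pinkplate (214, 200) [414. -11. 148.]
pinkflange (210, 212) [410.   2. 108.]
yel (238, 216) [406. -95. 147.]
carr (255, 164) [ 415. -140.  299.]
carr2 (238, 154) [419. -90. 302.]
fingtip (264, 185) [ 469. -119.  209.]
fing (263, 170) [ 471. -115.  246.]
s1plate (232, 182) [508.  18. 137.]
tip2 (278, 178) [ 518. -120.  202.]
[ 499.55610944 -109.3414589   170.12141316] 38.184918865897785
```

The gripper body clears the pink syringe's 148 mm top. I'll move over syringe 1 with the jaws open.

Call:
arm_command([
  [0.7, [0, -2.6, 0], 0],
  [0.7, [0, -2.6, 0], 0],
  [0.7, [0, -2.6, 0], 0],
  [0.7, [0, -2.6, 0], 0],
  [0.7, [-0.1, -2.5, 0], 0],
])

```text
clock: 16.03
eef_pos: [505.5, 20.8, 168.6]
eef_rot: [3.142, 0.002, -0.059]
wrist_force: [0.9, -0.3, -0.6]
finger_gap: 65.3
```

Call:
arm_command([
  [0.7, [0, 0, 0], 0],
  [0.7, [0, 0, 0], 0],
])

```text
clock: 16.2
eef_pos: [505.6, 20.3, 168.7]
eef_rot: [3.141, 0.002, -0.057]
wrist_force: [0.0, 0.3, 0.7]
finger_gap: 65.9
```

```bash
python3 -c "
from h import *
go(*S[1],60)"
```

```text
t 16.2 tcp [505.6  20.3 168.7] rot [ 3.141e+00  2.000e-03 -5.700e-02] F [0.  0.3 0.7] shift cm [ 1.700e-01 -1.000e-02  1.087e+01] turn 0.002
```

Call:
arm_command([
  [0.7, [0.15, 0, 1.5], 0],
  [0.7, [0, 0, 1.5], 0],
  [0.7, [0, 0, 1.5], 0],
  [0.7, [0, 0, 1.5], 0],
  [0.7, [0, 0, 0], 0],
])

```text
clock: 16.62
eef_pos: [505.9, 18.5, 106.7]
eef_rot: [3.141, 0.005, -0.06]
wrist_force: [-1.0, 0.2, -0.4]
finger_gap: 65.8
```

Call:
arm_command([
  [0.7, [0, 0, 1.2], 0],
  [0.7, [0, 0, 1.2], 0],
  [0.7, [0, 0, 1.2], 0],
  [0.7, [0, 0, 1.2], 0],
  [0.7, [0, 0, 0], 0],
])

```text
clock: 17.03
eef_pos: [506.6, 18.7, 60.4]
eef_rot: [3.141, 0.003, -0.06]
wrist_force: [-0.8, -0.2, -0.1]
finger_gap: 65.5
```

```bash
python3 - <<'E'
from h import *
go(*S[1],60)
p,d=manip.camera("scene")
cv2.imwrite("pics/s9.png",cv2.resize(p[130:240,180:290,::-1],None,fx=5,fy=5,interpolation=2))
E
```

```text
t 17.03 tcp [506.6  18.7  60.4] rot [ 3.141e+00  3.000e-03 -6.000e-02] F [-0.8 -0.2 -0.1] shift cm [ 0.03 -0.16  0.04] turn -0.001
```

View pics/s9.png

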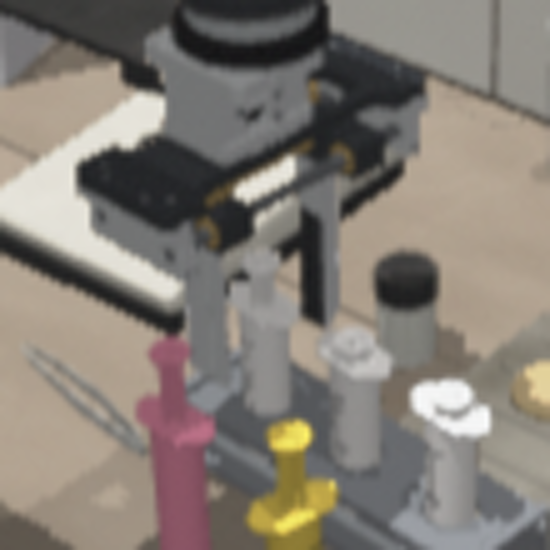

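The fingers straddle barrel 1 below its flange, so I close.

Call:
arm_command([
  [0.45, [0.03, -0.12, 0], 0],
  [0.45, [0, 0, 0], 0],
  [0.3, [0, 0, 0], 0],
  [0.2, [0, 0, 0], 0],
  [0.2, [0, 0, 0], 0],
], force=15)

```text
clock: 17.5
eef_pos: [508.2, 20.6, 62.3]
eef_rot: [-3.142, -0.001, -0.059]
wrist_force: [-0.5, 0.9, 0.4]
finger_gap: 36.0
```

Call:
arm_command([
  [0.1, [0, 0, 0], 0],
  [0.1, [0, 0, 0], 0],
  [0.1, [0, 0, 0], 0],
  [0.1, [0, 0, 0], 0],
  [0.1, [0, 0, 0], 0],
])

```text
clock: 17.92
eef_pos: [508.1, 20.6, 62.1]
eef_rot: [3.142, -0.0, -0.059]
wrist_force: [-0.4, 0.4, 1.8]
finger_gap: 26.1
```

Call:
arm_command([
  [0.0, [0, 0, 0], 0],
  [0.0, [0, 0, -0.5], 0],
  [0, [0, 0, -1], 0],
  [0, [0, 0, -1], 0],
  [0, [0, 0, -1], 0],
], force=25)

```text
clock: 18.33
eef_pos: [508.2, 20.6, 98.3]
eef_rot: [-3.142, -0.001, -0.059]
wrist_force: [-0.1, 0.7, 0.9]
finger_gap: 25.4
```

Call:
arm_command([
  [0.0, [0, 0, -1.5], 0],
  [0.0, [0, 0, -1.5], 0],
  [0, [0, 0, -1.5], 0],
  [0, [0, 0, -1], 0],
  [0, [0, 0, 0], 0],
])

```text
clock: 18.75
eef_pos: [509.0, 20.6, 154.6]
eef_rot: [-3.141, -0.004, -0.059]
wrist_force: [0.7, 0.3, -0.3]
finger_gap: 25.8
```

```bash
python3 - <<'E'
from h import *
go(450,90,155)
p,d=manip.camera("scene")
cv2.imwrite("pics/s10.png",cv2.resize(p[130:240,140:290,::-1],None,fx=5,fy=5,interpolation=2))
E
```

```text
t 18.75 tcp [509.   20.6 154.6] rot [-3.141 -0.004 -0.059] F [ 0.7  0.3 -0.3] shift cm [-6.3  -6.58 -0.06] turn -0.0
```

View pics/s10.png

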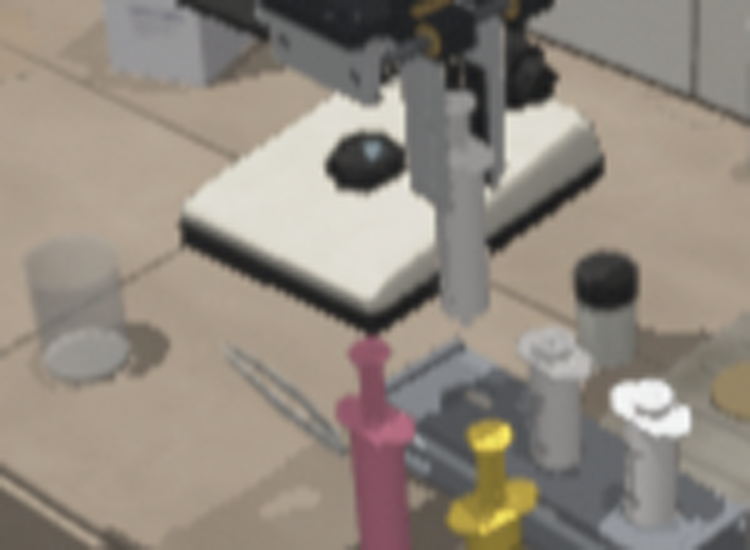

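The syringe is held upright, clear of the rack. Next I carry it to the beaker, staying in front of the microscope.

Call:
arm_command([
  [0, [-1.6, -1.7, 0], 0],
  [0, [-1.6, -2.2, 0], 0],
  [0, [-1.6, -2.2, 0], 0],
  [0, [-1.5, -2.5, 0], 0],
  [0, [0, -2.5, 0], 0],
])

```text
clock: 19.22
eef_pos: [449.4, 136.0, 151.3]
eef_rot: [3.141, 0.002, -0.059]
wrist_force: [0.9, -0.2, -0.7]
finger_gap: 25.3
```

```bash
python3 - <<'E'
from h import *
go(440,260,155)
for n in ("scene","top"):
    p,d=manip.camera(n)
    cv2.imwrite(f"pics/{n}raw.png",p[:,:,::-1])
p=cv2.imread("pics/sceneraw.png");cv2.imwrite("pics/s11.png",cv2.resize(p[160:220,130:190],None,fx=9,fy=9,interpolation=2))
p=cv2.imread("pics/topraw.png");cv2.imwrite("pics/t11.png",cv2.resize(p[215:265,135:185],None,fx=10,fy=10,interpolation=2))
E
```

```text
t 19.22 tcp [449.4 136.  151.3] rot [ 3.141e+00  2.000e-03 -5.900e-02] F [ 0.9 -0.2 -0.7] shift cm [ -1.67 -12.32  -0.38] turn -0.001
```

View pics/s11.png

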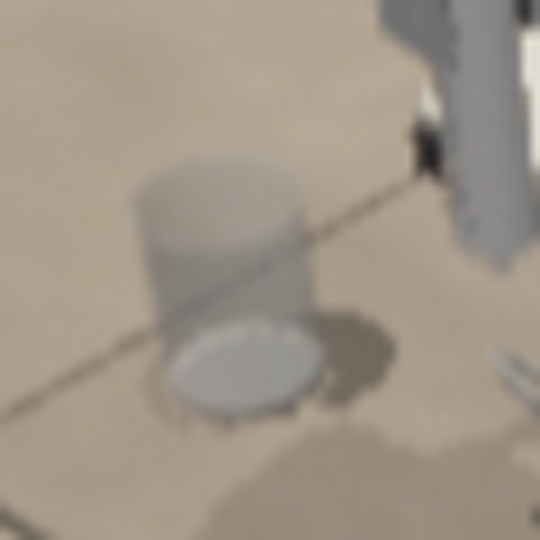

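View pics/t11.png

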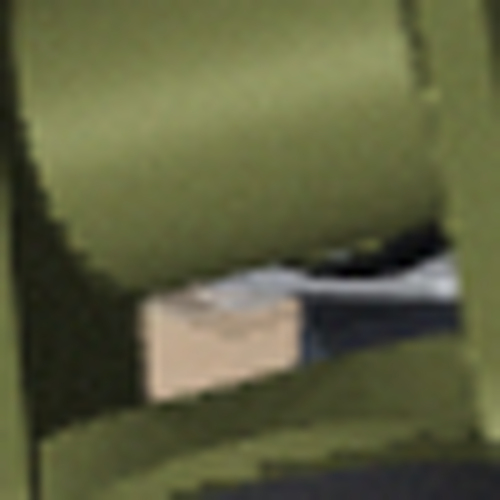

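```bash
python3 - <<'E'
from h import *
f=lambda x,y:(x/9+130-.45,y/9+160-.45)
print("floor",onz("scene",f(245,367),3).round(1),"rim",onz("scene",f(219,203),70).round(1))
t=cv2.imread("pics/top0.png"); cv2.imwrite("pics/t12.png",cv2.resize(t[215:265,135:185],None,fx=10,fy=10,interpolation=2))
for nm,c in (("A",(440,260)),):
  for z in(3,70):
    a=np.linspace(0,6.28,8,endpoint=False); r=27.5
    P=[[c[0]+r*np.cos(k),c[1]+r*np.sin(k),z] for k in a]+[[*c,z]]
    q=proj("top",P); print(z,((q-[135,215])*10+4.5).round(0).tolist())
    q=proj("scene",P); print(z,((q-[130,160])*9+4).round(0).tolist())
E
```

```text
floor [440. 260.   3.] rim [437.7 255.8  70. ]
3 [[248.0, 153.0], [189.0, 179.0], [164.0, 239.0], [187.0, 298.0], [246.0, 322.0], [306.0, 295.0], [331.0, 235.0], [307.0, 176.0], [247.0, 237.0]]
3 [[311.0, 328.0], [253.0, 317.0], [191.0, 335.0], [159.0, 372.0], [178.0, 407.0], [237.0, 419.0], [301.0, 400.0], [331.0, 362.0], [245.0, 367.0]]
70 [[190.0, 140.0], [127.0, 168.0], [101.0, 232.0], [126.0, 294.0], [188.0, 319.0], [251.0, 291.0], [278.0, 227.0], [252.0, 165.0], [189.0, 229.0]]
70 [[284.0, 157.0], [225.0, 146.0], [161.0, 164.0], [128.0, 200.0], [147.0, 234.0], [207.0, 245.0], [273.0, 227.0], [304.0, 190.0], [216.0, 195.0]]
```

View pics/t12.png

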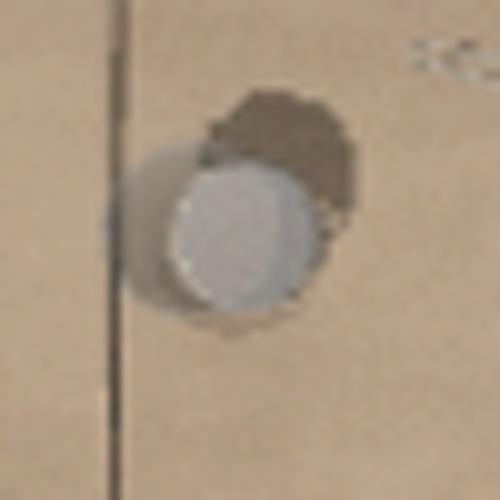

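The floor disc in both views puts the beaker at (440, 260). I move over it.

Call:
arm_command([
  [0, [-0.3, -2, 0], 0],
  [0, [-0.3, -2.6, 0], 0],
  [0, [-0.4, -2.6, 0], 0],
  [0, [-0.2, -2.4, 0], 0],
  [0, [0, -1, 0], 0],
])

```text
clock: 19.73
eef_pos: [445.5, 243.2, 151.1]
eef_rot: [3.141, 0.001, -0.058]
wrist_force: [-0.5, -0.8, -0.4]
finger_gap: 25.6
```

Call:
arm_command([
  [0, [0, 0, 0], 0],
  [0, [0, 0, 0], 0],
])

```text
clock: 19.9
eef_pos: [445.9, 240.9, 151.3]
eef_rot: [3.141, 0.001, -0.058]
wrist_force: [-0.1, -0.1, -0.8]
finger_gap: 25.6
```

```bash
python3 -c "
from h import *
go(441,260,150)"
```

```text
t 19.9 tcp [445.9 240.9 151.3] rot [ 3.141e+00  1.000e-03 -5.800e-02] F [-0.1 -0.1 -0.8] shift cm [-0.6  -1.87  0.13] turn 0.0
```

Call:
arm_command([
  [0, [-0.3, -0.9, 0], 0],
  [0, [-0.3, -0.95, 0], 0],
  [0, [0, 0, 0], 0],
  [0, [0, 0, 0], 0],
])

```text
clock: 20.23
eef_pos: [440.9, 260.6, 152.0]
eef_rot: [3.142, -0.0, -0.059]
wrist_force: [0.7, 0.1, -0.0]
finger_gap: 25.5
```

```bash
python3 - <<'E'
from h import *
go(441,260,130)
p,d=manip.camera("scene")
cv2.imwrite("pics/s13.png",cv2.resize(p[110:220,100:220,::-1],None,fx=5,fy=5,interpolation=2))
E
```

```text
t 20.23 tcp [440.9 260.6 152. ] rot [ 3.142 -0.    -0.059] F [ 0.7  0.1 -0. ] shift cm [0.01 0.06 2.2 ] turn -0.0
```

View pics/s13.png

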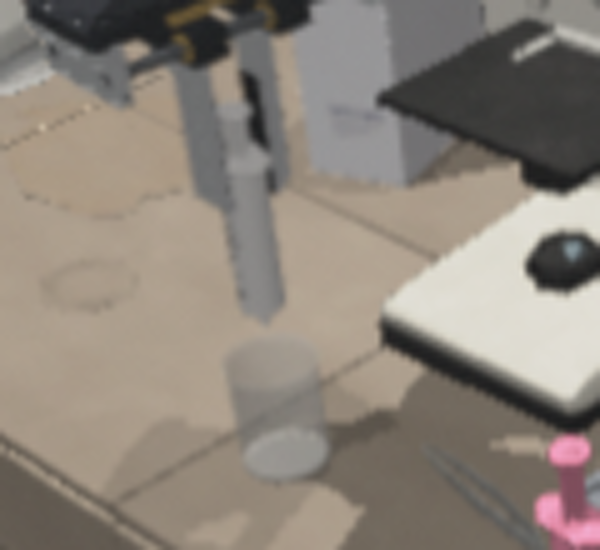

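The syringe tip at (262,320) hangs over the beaker rim, centred near (273,363). I nudge it about 1 mm and lower.

Call:
arm_command([
  [0, [0.1, 0.12, 0.6], 0],
  [0, [0, 0, 1], 0],
  [0, [0, 0, 1], 0],
  [0, [0, 0, 0.8], 0],
  [0, [0, 0, 0.6], 0],
])

```text
clock: 20.7
eef_pos: [441.5, 258.9, 110.3]
eef_rot: [3.141, 0.001, -0.059]
wrist_force: [0.6, 0.2, -1.1]
finger_gap: 25.7
```

Call:
arm_command([
  [0, [0, 0, 0.5], 0],
  [0, [0, 0, 0.5], 0],
  [0, [0, 0, 0], 0],
])

```text
clock: 20.95
eef_pos: [441.6, 259.1, 100.9]
eef_rot: [3.141, 0.001, -0.059]
wrist_force: [0.5, 0.4, -0.3]
finger_gap: 25.5
```

```bash
python3 - <<'E'
from h import *
go(442,259.5,62)
p,d=manip.camera("scene")
cv2.imwrite("pics/s14.png",cv2.resize(p[110:220,100:220,::-1],None,fx=5,fy=5,interpolation=2))
E
```

```text
t 20.95 tcp [441.6 259.1 100.9] rot [ 3.141e+00  1.000e-03 -5.900e-02] F [ 0.5  0.4 -0.3] shift cm [ 0.04 -0.05  3.89] turn -0.0
```

View pics/s14.png

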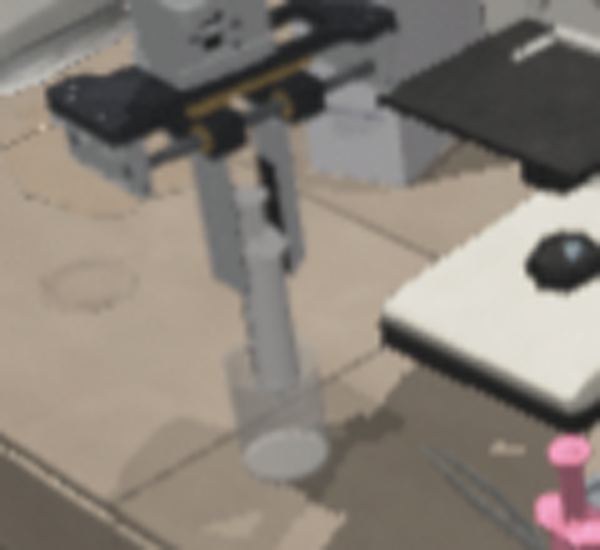

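The barrel is inside the rim and centred, and the beaker hasn't moved, so I continue down.

Call:
arm_command([
  [0, [0, 0, 0.7], 0],
  [0, [0, 0, 0.7], 0],
  [0, [0, 0, 0.7], 0],
  [0, [0, 0, 0.5], 0],
  [0, [0, 0, 0.3], 0],
])

```text
clock: 21.42
eef_pos: [441.7, 259.1, 71.9]
eef_rot: [3.141, 0.001, -0.059]
wrist_force: [-0.0, 0.3, -0.4]
finger_gap: 25.8
```

Call:
arm_command([
  [0, [0, 0, 0.3], 0],
  [0, [0, 0, 0.3], 0],
  [0, [0, 0, 0.15], 0],
  [0, [0, 0, 0], 0],
])

```text
clock: 21.75
eef_pos: [441.9, 259.2, 65.2]
eef_rot: [3.141, 0.0, -0.059]
wrist_force: [0.4, -0.5, -0.2]
finger_gap: 25.5
```

```bash
python3 - <<'E'
from h import *
go(442,259.5,61)
p,d=manip.camera("scene")
cv2.imwrite("pics/s15.png",cv2.resize(p[110:220,100:220,::-1],None,fx=5,fy=5,interpolation=2))
E
```

```text
t 21.75 tcp [441.9 259.2  65.2] rot [ 3.141  0.    -0.059] F [ 0.4 -0.5 -0.2] shift cm [ 0.01 -0.03  0.42] turn -0.001
```

View pics/s15.png

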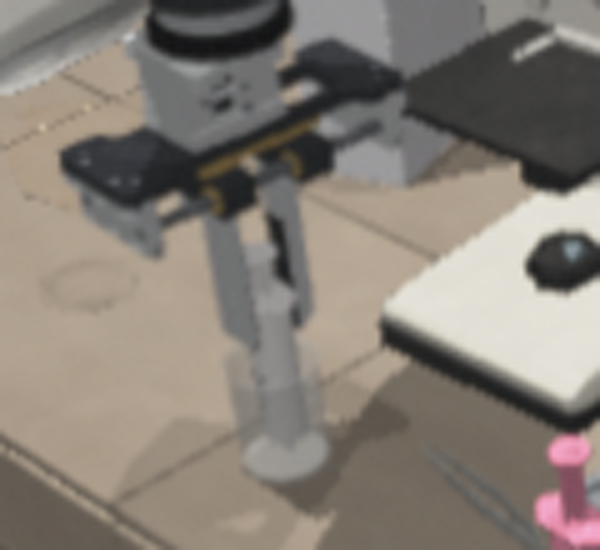

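Call:
arm_command([
  [0, [0, 0, 0.1], 0],
  [0, [0, 0, 0.1], 0],
  [0, [0, 0, 0.1], 0],
  [0, [0, 0, 0], 0],
])

```text
clock: 22.13
eef_pos: [441.9, 259.2, 62.3]
eef_rot: [3.142, 0.0, -0.059]
wrist_force: [-0.6, 1.1, -1.4]
finger_gap: 25.6
```

Call:
arm_command([
  [0, [0, 0, 0.05], 0],
  [0, [0, 0, 0.05], 0],
  [0, [0, 0, 0], 0],
])

```text
clock: 22.38
eef_pos: [442.0, 259.2, 61.4]
eef_rot: [3.142, 0.0, -0.059]
wrist_force: [0.6, -0.1, -0.5]
finger_gap: 25.5
```

Call:
arm_command([
  [0.3, [0, 0, 0.03], 0],
  [0.32, [0, 0, 0], 0],
  [0.36, [0, 0, 0], 0],
  [0.4, [0, 0, 0], 0],
  [0.45, [0, 0, 0], 0],
], force=5)

```text
clock: 22.8
eef_pos: [442.0, 259.2, 61.2]
eef_rot: [-3.142, -0.0, -0.059]
wrist_force: [-0.2, -0.1, -0.3]
finger_gap: 40.9
```

```bash
python3 - <<'E'
from h import *
go(442,259.5,61)
p,d=manip.camera("scene")
cv2.imwrite("pics/s16.png",cv2.resize(p[110:220,100:220,::-1],None,fx=5,fy=5,interpolation=2))
E
```

```text
t 22.8 tcp [442.  259.2  61.2] rot [-3.142 -0.    -0.059] F [-0.2 -0.1 -0.3] shift cm [-0.01 -0.03  0.02] turn -0.001
```

View pics/s16.png

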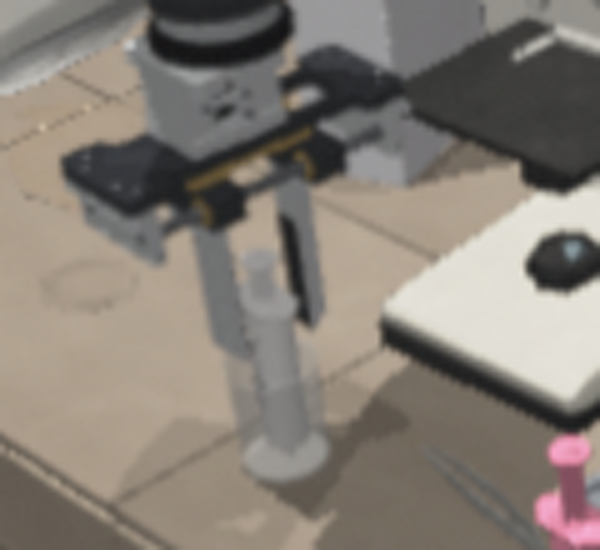

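It's standing free in the beaker. I open wider, let it settle and rise.

Call:
arm_command([
  [0.65, [0, 0, 0], 0],
  [0.7, [0, 0, 0], 0],
  [0.7, [0, 0, 0], 0],
  [0.7, [0, 0, 0], 0],
  [0.7, [0, 0, -0.3], 0],
])

```text
clock: 23.27
eef_pos: [441.8, 259.1, 63.8]
eef_rot: [3.141, 0.001, -0.059]
wrist_force: [-0.9, -1.1, 0.4]
finger_gap: 65.6
```

Call:
arm_command([
  [0.7, [0, 0, -0.5], 0],
  [0.7, [0, 0, -1], 0],
  [0.7, [0, 0, -1.5], 0],
  [0.7, [0, 0, -2], 0],
  [0.7, [0, 0, -2], 0],
])

```text
clock: 23.68
eef_pos: [441.9, 259.2, 135.8]
eef_rot: [-3.142, -0.0, -0.059]
wrist_force: [-0.4, -0.1, -0.2]
finger_gap: 65.5
```

Call:
arm_command([
  [0.7, [0, 0, -2], 0],
  [0.7, [0, 0, -2], 0],
  [0.7, [0, 0, -1.5], 0],
  [0.7, [0, 0, 0], 0],
])

```text
clock: 24.02
eef_pos: [443.1, 259.8, 193.1]
eef_rot: [-3.139, -0.005, -0.059]
wrist_force: [0.3, -0.3, -0.6]
finger_gap: 65.9
```

```bash
python3 - <<'E'
from h import *
go(300,420,185)
p,d=manip.camera("scene")
cv2.imwrite("pics/s17.png",cv2.resize(p[110:260,130:290,::-1],None,fx=4,fy=4,interpolation=2))
E
```

```text
t 24.02 tcp [443.1 259.8 193.1] rot [-3.139 -0.005 -0.059] F [ 0.3 -0.3 -0.6] shift cm [-15.23 -15.15   0.78] turn -0.0
```

View pics/s17.png

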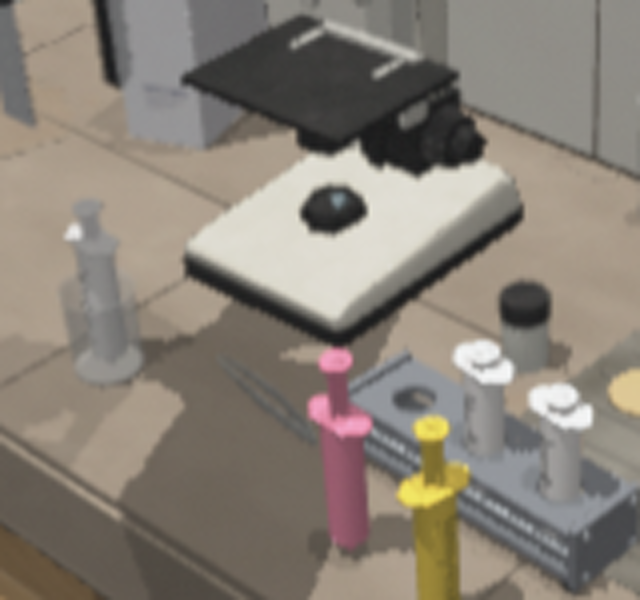

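The syringe stands in the beaker at (95,300) and the beaker is upright. Plungers 2 (483,360) and 3 (560,400) are home, and the bystanders are in place. I back the arm off and do a last check.

Call:
arm_command([
  [0.7, [-2, -2, 0], 0],
  [0.7, [-2, -2, 0], 0],
  [0.7, [-2, -2, 0], 0],
  [0.7, [-2, -2, 0], 0],
  [0.7, [-2, -2, 0], 0],
])

```text
clock: 24.48
eef_pos: [346.7, 365.5, 188.3]
eef_rot: [3.141, 0.001, -0.059]
wrist_force: [0.5, 0.5, 0.1]
finger_gap: 66.0
```

Call:
arm_command([
  [0.7, [-2, -2, 0], 0],
  [0.7, [-2, -2, 0], 0],
  [0.7, [0, 0, 0], 0],
  [0.7, [0, 0, 0], 0],
])

```text
clock: 24.82
eef_pos: [309.5, 407.5, 188.3]
eef_rot: [3.14, 0.001, -0.057]
wrist_force: [0.0, -0.3, 0.4]
finger_gap: 65.4
```

```bash
python3 - <<'E'
from h import *
for n in ("scene","top"):
    p,d=manip.camera(n)
    if n=="scene":
        for q in [(483,355),(560,394),(88,208)]:
            u,v=round(q[0]/4+130-.4),round(q[1]/4+110-.4);o,r=ray(n,(u,v));print((u,v),(o+r*d[v,u]).round(1))
        for nm,o in dict(p2=(*S[2],121),p3=(*S[3],121)).items(): print(nm,((proj(n,[o])[0]-[130,110])*4+1.5).round(0))
    cv2.imwrite(f"pics/{n}19.png",cv2.resize(p[190:265,145:295,::-1],None,fx=5,fy=5,interpolation=2) if n=="top" else cv2.resize(p[110:260,130:290,::-1],None,fx=4,fy=4,interpolation=2))
E
```

```text
(250, 198) [503.1 -45.4 118.9]
(270, 208) [ 502.1 -109.8  120. ]
(152, 162) [440.7 253.3 135.9]
p2 [481. 350.]
p3 [559. 394.]
```

View pics/top19.png

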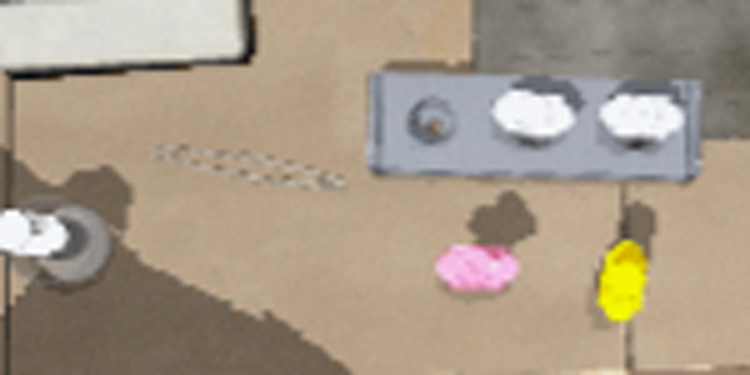

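View pics/scene19.png

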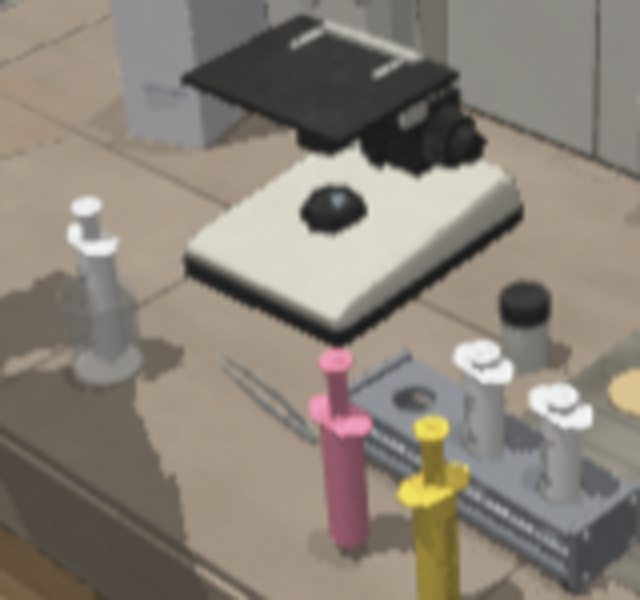

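Everything is in place. The depth image puts plates 2 and 3 at about 119–120 mm, against 121 mm for home. Plate 1 is at about 136 mm in the beaker, which is roughly 16 mm in.

```bash
python3 -c "
from cell import manip
print(manip.sign_off())"
```

```text
the job is handed in; nothing more can be done
None
```

Syringe 1, the left one, was the clogged one, and it now stands tip down in the beaker. Syringes 2 and 3 are pressed home and still in the rack. I handed the job in at about 25 s; it reports no verdict.

- **Syringe 1:** the drag was about 4 N, and the force started climbing roughly 13–15 mm in. I stopped with the wrist reading 15.8 N. That was closer to the 18 N limit than I wanted, because I had queued two moves before checking the force.
- **Syringes 2 and 3:** they pressed at about 2–3 N to the stop, where the force rose to 9–10 N. Both stops came at the same tool height.
- **Last checks:**
  - In the last images the beaker is upright and in place, with the syringe leaning only slightly in it.
  - Plates 2 and 3 are at about 119–120 mm, against 121 mm for home.
  - Plate 1's height corresponds to the plunger being about 16 mm in.
  - The forceps, objective case and the pink and yellow look-alikes look unmoved. The slide box and culture dish are outside the last crops, but the arm never went near them.
- **Disagreement with the description:** the shut fingertips touched about 22 mm above the reported tool point. I set the pressing and gripping heights from the felt contact and the images instead.

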